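# Dial six labels on the packing-bench printer

## Robot

A 6-joint arm with a two-finger parallel gripper is mounted at the origin on the work surface. World frame = base frame: x ahead of the robot, y to its left, z up, the work surface at z = 0. Lengths are in m, angles in rad, forces in N, time in s.
With the tool pointing down it reaches from about 0.225 to 0.875 m from the base axis. Payload 3.4 kg.
Tool frame: the origin (TCP) lies at the very end of the fingers, on their centre line; the grasp point (between the pads) lies 19 mm behind it; z points along the fingers, y is the direction in which the jaws open and shut (so a half turn about z gives the same grasp; the last joint's range is limited). The gripper opens to 85 mm and grips with 20 to 120 N. Pads are 22 mm wide; open, the fingers measure 114 mm over their backs; the gripper's body (76 mm by 85 mm) begins 54 mm behind the grasp point. The pads swing forward as they close: fully open they stand 13 mm farther back than shut.
Start: joints at [1.069, 0.276, 1.505, -0, 1.361, -0.121], TCP at [0.214, 0.534, 0.231] pointing down, gripper open.
Joint ranges: [-2.89, 2.89], [-0.75, 2.08], [0.22, 2.7], [-1.18, 4.32], [0.11, 2.71], [-2.7, 2.7]. Speed limits (rad/s): [2.57, 2.57, 3.14, 3.14, 3.14, 3.14].

## Interface

Orientations are given as a 3x3 rotation matrix whose columns are the frame's x, y, z axes.
In Python, from rig import robot gives the robot as it stands. The module is installed in compiled form; this text tells all that it offers.
- The arm moves only by the shell command python3 -m inch 'ROWS' [FORCE]. ROWS is JSON, a list of rows, each a list of 3 entries, a list of its own where there are three numbers: the closure, from 0 (fully open) to 1 (shut), then the shift along the world's x, y, z in m, then the turn, a rotation vector about the world's x, y, z in degrees. In form: [[fingers, [x, y, z], [ax, ay, az]], ...]. A call has 1 to 8 rows; each row is the pose to reach, as a shift and turn from the pose measured when the call began; what a row does not reach only later rows make up. A row lasts 1/8 s, in which the tool goes at most 62.5 mm and 10.7 degrees, less where a joint would pass 70% of its speed; a pose out of reach is approached as far as the arm can. A call with a gripper value outside its range is refused whole. The fingers move at their own pace and stop on an object; FORCE is the grip in N (left out, the last holds). Time passes only in rows, so rows that repeat a pose let the fingers close. It gives the time, the measured TCP pose, the force and the opening at its end, in the units of the state.
- robot.sense(): the state, without advancing time (a new reading comes with each control period).
- robot.snapshot(name): name is "scene" or "top" or "wrist"; returns the picture (480x640x3 uint8, blue, green, red); there is no depth.
- robot.calibration(name): a dict with "vertical_fov" (degrees; the focal length in pixels is half the picture's height over the tangent of half this angle, whatever the lens; pixels are square), "cx", "cy" (the principal point, pixels), "rvec" (rotation vector, rad) and "tvec" (3), from world to camera coordinates, as OpenCV has them. Camera axes: x right, y down, z forward; pixel columns grow to the right and rows downward; lengths in m; the calibration is good to about 2 mm. The wrist camera is an equidistant fisheye: a pixel r from the principal point sees the ray r / f radians off the axis. A picture is of the moment at which its call begins: read the wrist's pose just before it. calibration takes no time and is no camera call; for the wrist camera it gives the pose at the moment of the call.
- robot.sign_off(): hands the job in, once; it reports no verdict.
The state is a dict: "time_s": time; "joint_positions": joint angles; "dq": joint speeds; "joint_torque": joint torques, N m; "eef_pos": TCP position; "tool_rot": TCP orientation; "contact_force": force on the tool from outside, world axes, zero at the start; "moment": the same for the moment, N m; "gripper_width": finger opening in m.
Only numpy, scipy, OpenCV 4.12 (cv2) and the standard library are available. Lean on these libraries where they do the work, as an engineer would, in place of code of your own. Each camera call takes 0.05 s, during which the arm holds its last target.

## Task

The label roll has just been changed: gently press the printer's open cover down until its latch clicks shut, then turn the jog dial on its front deck six clicks clockwise for six labels, and then push the dial straight down to its bottom to print and let it spring back up. Do not force the cover or the dial, do not push the dial in before it stands at six clicks, and leave the groceries, spare roll and marker on the bench as they are.

Things in the scene. Friction and masses are not known exactly. Their poses are not given: they have to be found in the camera images.
- printer: Desktop label printer, light grey, 290 (x) x 220 (y) x 152 mm, standing firm (it does not shift). Origin: centre of its underside; z up, -x its front, towards the robot, -y its right. Its front 100 mm is a flat deck 100 mm above the bench, with a dark panel carrying the jog dial (right half) and a blank display; behind it the bay with the white label roll, under the cover.
- cover (a joint): Angle of the cover about its rear hinge, rad: 0 shut and latched, grows as it lifts; starts at 0.45 to 0.8. A stiff hinge holds it where it is left. From about 0.06 rad a spring latch at the middle of its front edge resists: 10 to 14 N on the pad takes it past, then it snaps to 0, its hard stop, and stays. Short of that click it stays 0.03 to 0.06 open. Over 25 N on the cover strains it.
- cover_shell: The dark grey cover with a clear window, a shell 180 (x) x 200 (y) mm, 40 mm high above the hinge line. Origin mid-way along the hinge line; turns with the cover: its front edge lies at x = -180 mm, its flat upper face at z = 40 mm, facing z. At joint 0 its axes are the printer's.
- cover_pad (a point): Middle of the pale thumb pad on the cover's upper face, where to press: 166 mm from the hinge line and 41 mm above it (cover's axes), 14 mm behind the front edge; rides on the cover. Axes of the cover. With the cover shut it is 153 mm above the bench, 73 mm behind and 50 mm to the left of the dial's axis (printer's +x and +y).
- hinge_mid (a point): Middle of the cover's hinge line, at the rear of the printer, 112 mm above the bench; the hinge line is this point's y axis (the printer's y).
- dial (a joint): Turn of the jog dial, rad: 0 at the start, grows clockwise seen from above. Endless, 20 clicks a turn (18 degrees, 0.314 rad each): six clicks are 1.885. It rests only in the clicks; short of half-way it springs back. Getting over a click takes about 0.2 N m: a light grip (20 N) slips round the knob and loses count.
- dial_push (a joint): How far the dial is pushed down, m: 0 out, 0.004 at its hard bottom; a spring of 8 N at first and 14 N at the bottom returns it. It counts as pushed to the bottom from 0.0035 m.
- knob: The dial's black knurled knob, 36 mm across, its upright side 26 mm tall from 5.5 to 31.5 mm above the deck, with a bright top and an orange index line. Origin on its axis at deck level, z up; turns and sinks with the dial; -x is the index line, towards the printer's front at the start. The axis is 93 mm ahead and 50 mm right of the printer's centre. 20 white ticks, one a click, lie flat round it.
- knob_top (a point): Centre of the knob's flat top, 31.5 mm above the deck and 131.5 mm above the bench when out. The dial's shaft is delicate: beyond the squeeze of the grip it must not be dragged or loaded with over 14 N in any direction while being turned, nor pushed down with over 22 N.
- tin_tall_mid (a point): Centre of a red tin, 74 mm across, 110 mm tall, standing to the right of the printer (-y). Leave it.
- tin_short_mid (a point): Centre of a yellow tin, 84 mm across, 60 mm tall, standing to the left of the printer. Leave it.
- spare_roll_mid (a point): Centre of a spare white label roll, 80 mm across, 100 mm tall, on end to the right of the printer near its rear. Leave it.
- pasta_box_mid (a point): Centre of an ochre carton of pasta, 175 x 90 x 34 mm, lying flat right of the robot. Leave it.
- fruit_cup_mid (a point): Centre of a sealed fruit cup, 73 mm across, 54 mm tall, left of the robot. Leave it.
- marker_mid (a point): Centre of a black marker with a blue cap, 125 x 17 x 15 mm, lying on the bench before the robot. Leave it.

How it is judged:
By the outcome, as a careful person would: the job done as asked, in the order asked, and still so for the second after the job is handed in, with the robot touching nothing.
It also fails if it takes over 72 s, if anything falls off the work surface, if the arm or the gripper's body presses on something with over 40 N, if the wrist force passes 120 N, or if a joint passes its speed limit or range.

## Working session

There is one attempt and no reset: what is moved stays moved. The work goes in short steps, Python scripts to look and compute and a shell command to move; the robot and the scene stay as the last step left them, time stands still between calls to the robot, and variables do not carry over. Pictures are saved under pics/ and viewed, and the job is handed in when it is done.

```bash
mkdir -p pics; python3 - <<'E'
from rig import robot
import cv2
s=robot.sense()
for k,v in s.items(): print(k,v)
for n in ["scene","top","wrist"]:
    c=robot.calibration(n); print(n,c)
    cv2.imwrite(f"pics/{n}0.png",robot.snapshot(n))
E
```

```text
time_s 0.0
joint_positions [ 1.06903033e+00  2.76596413e-01  1.50615205e+00  4.22224239e-05
  1.36070746e+00 -1.21009014e-01]
dq [-3.35143145e-03 -6.03334057e-04  9.27818043e-05  6.12787268e-05
  1.12326698e-05  1.48705329e-04]
joint_torque [ 1.36129322e-03 -4.16763783e+01 -2.45804679e+01 -2.36628657e-04
  1.09897097e-02 -1.69233408e-05]
eef_pos [0.21341797 0.53334616 0.23043138]
tool_rot [[-9.28380177e-01  3.71630700e-01 -9.32387965e-04]
 [ 3.71631775e-01  9.28378813e-01 -1.61372901e-03]
 [ 2.65897989e-04 -1.84465902e-03 -9.99998263e-01]]
contact_force [0.06481733 0.41668452 0.30394662]
moment [-0.00810314  0.02089419  0.00395794]
gripper_width 0.08529300169656263
scene {'vertical_fov': 53.20006307050918, 'cx': 325.6369156588792, 'cy': 243.23847997122954, 'rvec': array([ 2.14741911,  1.47323413, -0.45689567]), 'tvec': array([-0.21645104, -0.31352806,  1.26851474])}
top {'vertical_fov': 56.09341853688877, 'cx': 318.24744667697087, 'cy': 241.37422988627821, 'rvec': array([ 2.10738038, -2.10461835,  0.15814147]), 'tvec': array([0.03255293, 0.54850714, 0.87588045])}
wrist {'vertical_fov': 65.70646984690485, 'cx': 316.04859775280846, 'cy': 241.69304117960434, 'rvec': array([-2.3844279 , -1.61708978, -0.24130316]), 'tvec': array([-0.57459917, -0.0397208 ,  0.3791801 ])}
```

View pics/scene0.png

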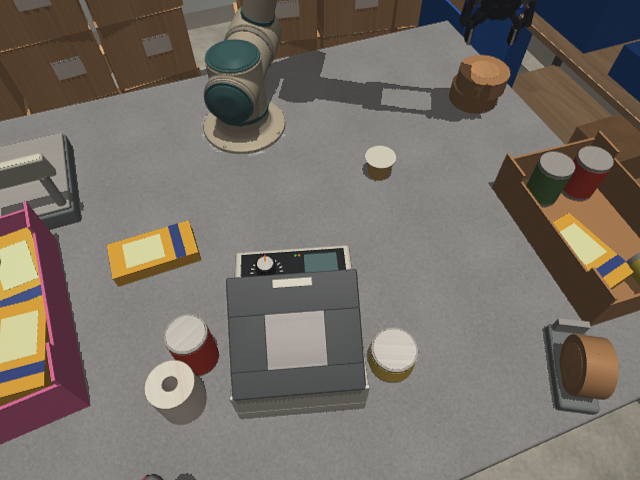

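View pics/top0.png

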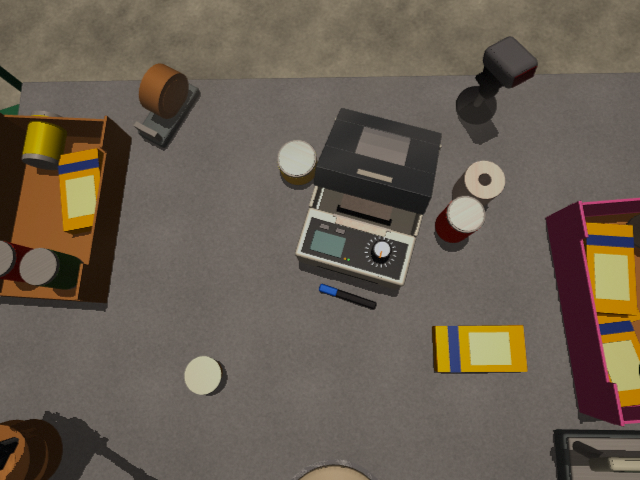

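View pics/wrist0.png

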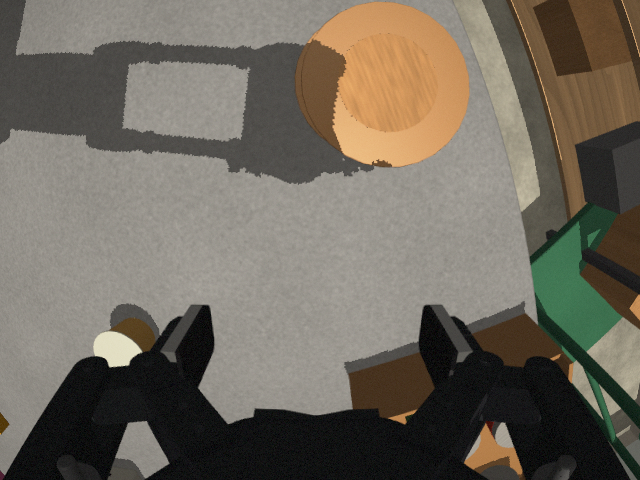

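The top view shows the open-covered printer around (370,200) with the dial near (381,250). The tins and spare roll stand at its sides, and the marker lies in front at (348,296). I'll enlarge both views.

```bash
python3 - <<'E'
import cv2
a=cv2.imread("pics/top0.png")[90:300,280:480]
cv2.imwrite("pics/topc.png",cv2.resize(a,None,fx=2.85,fy=2.85,interpolation=cv2.INTER_CUBIC))
a=cv2.imread("pics/scene0.png")[235:415,215:385]
cv2.imwrite("pics/scenec.png",cv2.resize(a,None,fx=3.3,fy=3.3,interpolation=cv2.INTER_CUBIC))
E
```

```text
(no output)
```

View pics/topc.png

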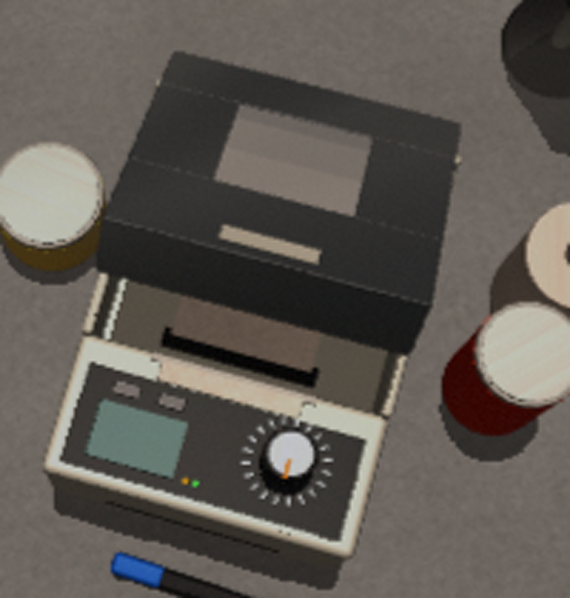

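View pics/scenec.png

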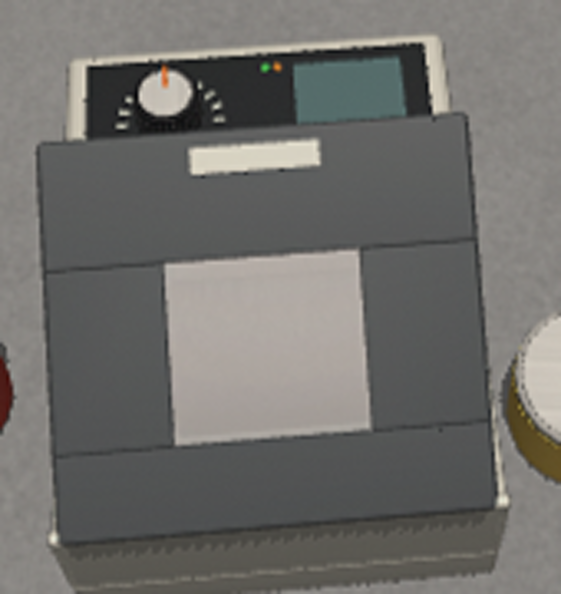

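```bash
cat > h.py <<'E'
import numpy as np, cv2
from rig import robot
def proj(n,P):
    c=robot.calibration(n); f=240/np.tan(np.radians(c['vertical_fov']/2))
    K=np.array([[f,0,c['cx']],[0,f,c['cy']],[0,0,1.]])
    return cv2.projectPoints(np.array(P,float).reshape(-1,1,3),c['rvec'],c['tvec'],K,None)[0].reshape(-1,2)
def W(p,P):
    x,y,a=p[:3]; P=np.atleast_2d(P); c,s=np.cos(a),np.sin(a)
    return np.c_[x+c*P[:,0]-s*P[:,1], y+s*P[:,0]+c*P[:,1], P[:,2]]
def C(t,P):
    P=np.atleast_2d(P)
    return np.c_[.146+P[:,0]*np.cos(t)+P[:,2]*np.sin(t),P[:,1],.112-P[:,0]*np.sin(t)+P[:,2]*np.cos(t)]
E
cat > fit.py <<'E'
from h import *
from scipy.optimize import least_squares
D=[[-.145,.11,.1],[-.145,-.11,.1],[-.093,-.05,.1315]]
V=[[-.166,0,.041],[-.18,.1,.04],[-.18,-.1,.04]]
top=np.array([[47,467],[352,556],[291,454],[270,244],[102,221],[431,305]])/2.85+[280,90]
sc=np.array([[440,38],[72,62],[165,94],[255,156],[466,114],[39,145]])/3.3+[215,235]
def res(p,full=False):
    P=W(p,np.r_[np.array(D),C(p[3],V)])
    r=np.r_[proj('top',P)-top,proj('scene',P)-sc]
    return r if full else r.ravel()
s=least_squares(res,[.6,0,0,.6],loss='soft_l1')
p=s.x; print(p,np.degrees(p[2])); print(res(p,True).round(1))
print('knobtop',W(p,[-.093,-.05,.1315]),'pad',W(p,C(p[3],[-.166,0,.041])),'padshut',W(p,C(0,[-.166,0,.041])),'hinge',W(p,[.146,0,.112]))
np.save('p.npy',p)
E
python3 fit.py
```

```text
[ 0.6224108  -0.06561184 -0.28022902  0.41415912] -16.055940213747977
[[-3.4  0.7]
 [-0.   0.9]
 [-0.6 -0.6]
 [-0.9  0.2]
 [ 0.3 -0.5]
 [-2.   0.2]
 [-0.2 -3.2]
 [-2.6 -2.3]
 [-0.7 -0.2]
 [-0.1  5.8]
 [-0.8  4.8]
 [-0.   5.1]]
knobtop [[ 0.51920975 -0.0879399   0.1315    ]] pad [[ 0.6325336  -0.0685252   0.21633542]] padshut [[ 0.60319096 -0.06008032  0.153     ]] hinge [[ 0.76271565 -0.1059919   0.112     ]]
```

```bash
python3 - <<'E'
exec(open('fit.py').read().split("s=least")[0])
w=np.array([.1,.1,1,1,1,1]*2)[:,None]
for p0 in ([.6,0,0,.6],[.6,0,-.25,.8]):
    s=least_squares(lambda p:(res(p,True)*w).ravel(),p0); p=s.x
    print(p,s.cost);print(res(p,True).round(1).tolist())
    print('knobtop',W(p,[-.093,-.05,.1315]),'pad',W(p,C(p[3],[-.166,0,.041])),'padshut',W(p,C(0,[-.166,0,.041])))
# overlay
for n in('top','scene'):
    im=cv2.imread(f'pics/{n}0.png')
    P=W(p,np.r_[np.array(D),C(p[3],V+[[0,.1,.04],[0,-.1,.04],[0,.1,0],[0,-.1,0]])])
    im=cv2.resize(im,None,fx=3,fy=3,interpolation=cv2.INTER_CUBIC)
    q=proj(n,P)*3+1
    for a in q: cv2.circle(im,tuple(int(v) for v in a),3,(0,0,255),-1)
    m=q.mean(0).astype(int); cv2.imwrite(f'pics/ov_{n}.png',im[m[1]-300:m[1]+300,m[0]-350:m[0]+350])
np.save('p.npy',p)
E
```

```text
[ 0.6161438  -0.06371926 -0.26965928  0.45299306] 19.896336135870254
[[-3.8, 4.6], [-0.0, 3.8], [-0.9, 2.6], [-1.2, 0.4], [-0.5, 0.1], [-1.5, -0.2], [-1.4, -6.4], [-3.3, -4.5], [-1.2, -2.9], [-0.2, 2.8], [-0.8, 1.1], [-0.5, 2.6]]
knobtop [[ 0.51318451 -0.08713686  0.1315    ]] pad [[ 0.63029962 -0.0676318   0.22151613]] padshut [[ 0.59686657 -0.0583912   0.153     ]]
[ 0.61614379 -0.06371925 -0.26965926  0.45299321] 19.89633613577214
[[-3.8, 4.6], [-0.0, 3.8], [-0.9, 2.6], [-1.2, 0.4], [-0.5, 0.1], [-1.5, -0.2], [-1.4, -6.4], [-3.3, -4.5], [-1.2, -2.9], [-0.2, 2.8], [-0.8, 1.1], [-0.5, 2.6]]
knobtop [[ 0.5131845  -0.08713686  0.1315    ]] pad [[ 0.63029963 -0.0676318   0.22151615]] padshut [[ 0.59686656 -0.05839119  0.153     ]]
```

View pics/ov_top.png

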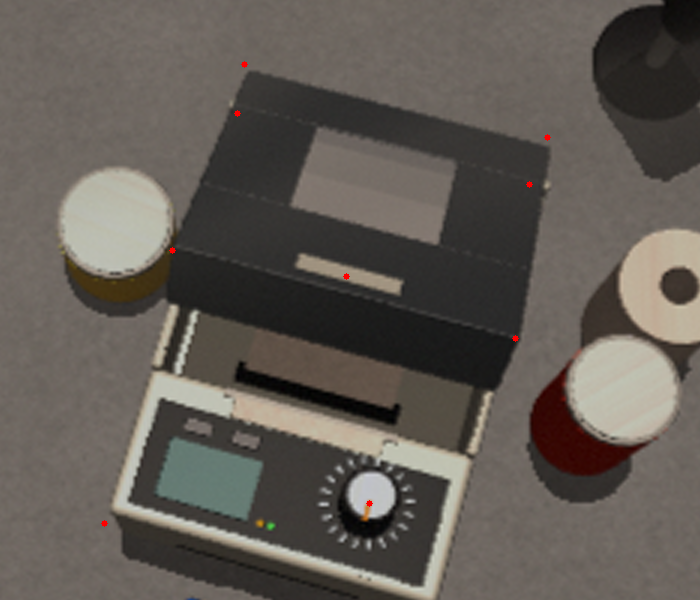

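View pics/ov_scene.png

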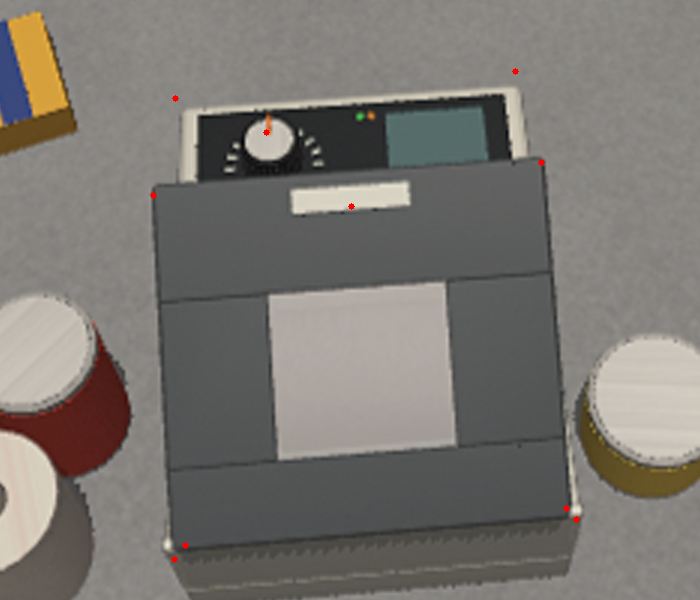

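```bash
python3 - <<'E'
exec(open('fit.py').read().split("s=least")[0])
t=np.r_[top,[[(233-350)/3,0]]*0] if 0 else top
from scipy.optimize import least_squares
for a,b,n in zip(top,sc,['FL','FR','knob','pad','CL','CR']):
    r=least_squares(lambda X:np.r_[proj('top',X)[0]-a,proj('scene',X)[0]-b],[.6,0,.15])
    print(n,r.x.round(4),r.fun.round(1))
E
```

```text
FL [0.5165 0.0768 0.0941] [-1.3 -0.4 -1.3  0.2]
FR [ 0.4552 -0.1299  0.0949] [-1.2 -0.2 -1.2  0.1]
knob [ 0.5187 -0.0879  0.1299] [-0.7 -0.1 -0.7  0.1]
pad [ 0.6291 -0.0677  0.228 ] [-0.8 -0.2 -0.7  0.1]
CL [0.6441 0.0325 0.2291] [-0.7 -0.2 -0.6  0.1]
CR [ 0.5897 -0.1601  0.2319] [-1.1 -0.2 -1.1  0. ]
```

Triangulating each point separately gives knob z 0.130 (0.1315 expected), a dial-to-pad offset of 50 mm in y, a cover width of 200 mm and a yaw of about -16°. All agree with the sizes given. The cover angle comes out at about 0.45 to 0.5. I'll move above the printer with the fingers shut.

```bash
python3 -m inch '[[1,[0.03,-0.04,0.06],[0,0,0]],[1,[0.08,-0.09,0.11],[0,0,0]],[1,[0.12,-0.14,0.12],[0,0,0]],[1,[0.16,-0.19,0.12],[0,0,0]],[1,[0.20,-0.24,0.12],[0,0,0]],[1,[0.24,-0.29,0.12],[0,0,0]],[1,[0.27,-0.34,0.12],[0,0,0]],[1,[0.30,-0.39,0.12],[0,0,0]]]' 60; python3 -m inch '[[1,[0.02,-0.04,0],[0,0,0]],[1,[0.04,-0.08,0],[0,0,0]],[1,[0.06,-0.12,0],[0,0,0]],[1,[0.08,-0.16,0],[0,0,0]],[1,[0.09,-0.2,0],[0,0,0]],[1,[0.1,-0.21,0],[0,0,0]],[1,[0.1,-0.21,0],[0,0,0]]]'
python3 - <<'E'
from h import *
s=robot.sense(); print(s['eef_pos'],s['joint_positions'],s['contact_force'],s['time_s'])
c=robot.calibration('wrist'); R=cv2.Rodrigues(c['rvec'])[0]; print(-R.T@c['tvec'], R[2])
cv2.imwrite('pics/w1.png',robot.snapshot('wrist'))
E
```

```text
time_s: 1.15
eef_pos: [0.4972, 0.1691, 0.3503]
tool_rot: [[-0.928, 0.372, -0.001], [0.372, 0.928, -0.001], [0.0, -0.001, -1.0]]
contact_force: [0.6, 0.4, 0.3]
gripper_width: 0.0003
time_s: 2.02
eef_pos: [0.5975, -0.041, 0.3496]
tool_rot: [[-0.928, 0.373, -0.002], [0.373, 0.928, 0.0], [0.002, -0.001, -1.0]]
contact_force: [-0.0, 0.5, 0.7]
gripper_width: -0.0
[ 0.59751358 -0.04102723  0.34959611] [-1.84495743e-01  2.75223443e-01  1.22063919e+00 -3.20754922e-04
  1.64756538e+00 -1.37358927e+00] [-0.03877663  0.53996757  0.73702681] 2.025
[ 0.52833298 -0.01219253  0.49132892] [ 0.27305249 -0.11135115 -0.95553297]
```

View pics/w1.png

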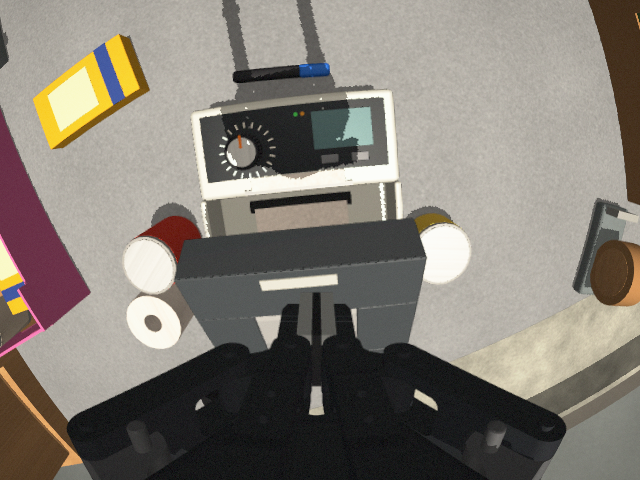

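The wrist view shows the knob top at about (241,151) and the pad at (299,283), with the tins clear at both sides. I'll enlarge it to refine these.

```bash
python3 - <<'E'
import cv2
a=cv2.imread("pics/w1.png")[80:300,170:440]
cv2.imwrite("pics/w1c.png",cv2.resize(a,None,fx=2.7,fy=2.7,interpolation=cv2.INTER_CUBIC))
E
```

```text
(no output)
```

View pics/w1c.png

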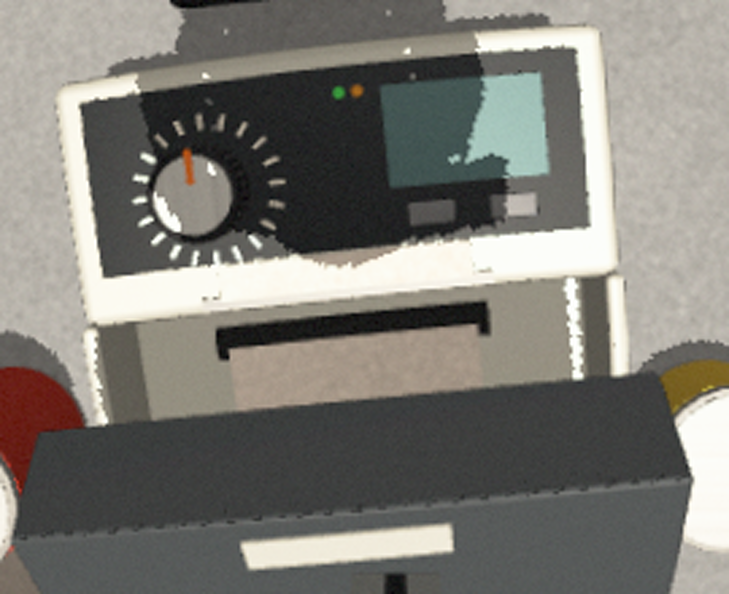

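```bash
cat >> h.py <<'E'
def wproj(c,P):
    P=np.array(P,float).reshape(-1,3); f=240/np.tan(np.radians(c['vertical_fov']/2))
    q=(cv2.Rodrigues(c['rvec'])[0]@P.T).T+np.ravel(c['tvec'])
    rho=np.hypot(q[:,0],q[:,1]); th=np.arctan2(rho,q[:,2])
    return np.c_[c['cx']+f*th*q[:,0]/rho,c['cy']+f*th*q[:,1]/rho]
E
python3 - <<'E'
from h import *
exec(open('fit.py').read().split("s=least")[0])
c=robot.calibration('wrist')
w=np.array([[191,195],[347,547],[690,482],[15,538]])/2.7+[170,80]
for i,n in enumerate(['knob','pad','CL','CR']):
    a,b=top[i+2],sc[i+2]
    r=least_squares(lambda X:np.r_[proj('top',X)[0]-a,proj('scene',X)[0]-b,wproj(c,X)[0]-w[i]],[.6,0,.15])
    print(n,r.x.round(4),r.fun.round(1))
# fixed height
for nm,px,z in [('knobtop',w[0],.1315),('ring',np.array([209,190])/2.7+[170,80],.1)]:
    r=least_squares(lambda X:wproj(c,[X[0],X[1],z])[0]-px,[.5,-.09]); print(nm,r.x)
def res2(p):
    P=W(p,np.r_[np.array(D)[2:],C(p[3],V)])
    return np.r_[proj('top',P)-top[2:],proj('scene',P)-sc[2:],wproj(c,P)-w]
s=least_squares(lambda p:res2(p).ravel(),[.61,-.06,-.27,.45]); p=s.x
print(p); print(res2(p).round(1).tolist())
print('knobtop',W(p,[-.093,-.05,.1315]),'pad',W(p,C(p[3],[-.166,0,.041])),'padshut',W(p,C(0,[-.166,0,.041])))
np.save('p.npy',p)
E
```

```text
knob [ 0.5188 -0.0879  0.13  ] [-0.7 -0.2 -0.7  0.1 -0.  -0.1]
pad [ 0.6291 -0.0672  0.2274] [-1.1 -0.1 -0.4  0.1 -0.3  0.1]
CL [0.6453 0.0315 0.2315] [-0.2 -1.4 -0.8  0.1  0.1 -0.6]
CR [ 0.59   -0.1592  0.2301] [-1.9 -0.1 -0.2  0.6 -0.9  0.1]
knobtop [ 0.5188913  -0.08762604]
ring [ 0.51917285 -0.08687534]
[ 0.61860893 -0.06433986 -0.27807008  0.44514777]
[[-1.1, 1.4], [-1.0, -0.3], [-0.1, -1.0], [-1.6, -0.4], [-0.7, -2.0], [-0.2, 4.1], [-0.6, 2.8], [-0.4, 3.4], [-0.7, -3.5], [0.4, 0.0], [-1.3, -1.5], [0.5, 0.6]]
knobtop [[ 0.51545632 -0.08689067  0.1315    ]] pad [[ 0.63190905 -0.06813659  0.22048258]] padshut [[ 0.59937719 -0.05884985  0.153     ]]
```

```bash
python3 -m inch '[[1,[0.0315,-0.026,-0.02],[0,0,0]],[1,[0.0315,-0.026,-0.06],[0,0,0]],[1,[0.0315,-0.026,-0.1],[0,0,0]],[1,[0.0315,-0.026,-0.11],[0,0,0]],[1,[0.0315,-0.026,-0.11],[0,0,0]]]'
python3 - <<'E'
from h import *
im=robot.snapshot('wrist'); cv2.imwrite('pics/w2.png',im)
im=robot.snapshot('top')[90:300,280:480];cv2.imwrite('pics/t2.png',cv2.resize(im,None,fx=2.85,fy=2.85,interpolation=cv2.INTER_CUBIC))
print(robot.sense()['contact_force'],robot.sense()['eef_pos'])
E
```

```text
time_s: 2.7
eef_pos: [0.6285, -0.0651, 0.2404]
tool_rot: [[-0.929, 0.37, -0.002], [0.37, 0.929, 0.0], [0.002, -0.0, -1.0]]
contact_force: [0.2, 0.8, 1.2]
gripper_width: -0.0002
[0.55409518 0.10625142 0.23729681] [ 0.62951475 -0.06575128  0.24205004]
```

View pics/w2.png

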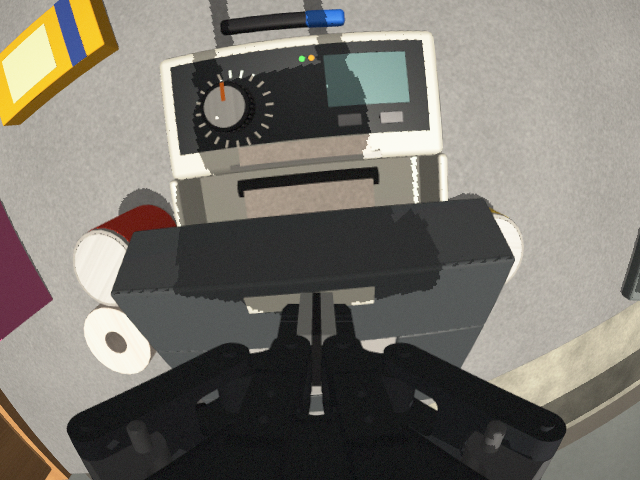

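View pics/t2.png

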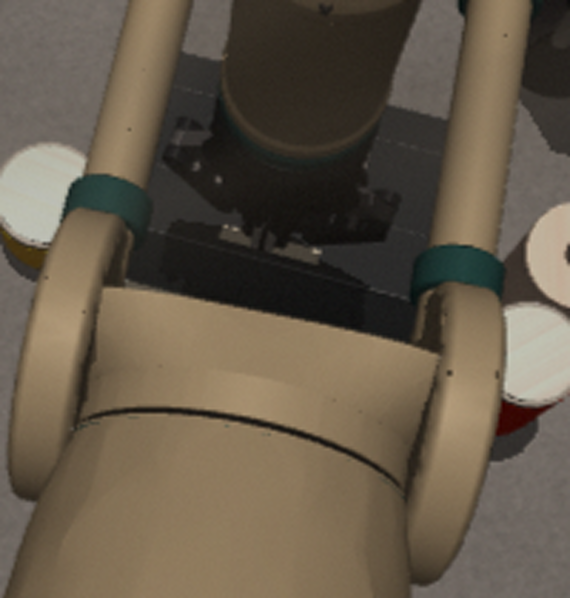

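The tip is over the pad, within a few mm of its middle. I'll descend and feel for contact.

```bash
python3 -m inch '[[1,[0,-0.001,-0.004],[0,0,0]],[1,[0,-0.001,-0.008],[0,0,0]],[1,[0,-0.001,-0.01],[0,0,0]]]'; python3 -m inch '[[1,[0,0,-0.002],[0,0,0]],[1,[0,0,-0.003],[0,0,0]]]';python3 -m inch '[[1,[-0.001,0,-0.002],[0,0,0]],[1,[-0.001,0,-0.003],[0,0,0]]]'
```

```text
time_s: 3.18
eef_pos: [0.6295, -0.0668, 0.232]
tool_rot: [[-0.929, 0.371, 0.002], [0.371, 0.929, -0.0], [-0.002, 0.0, -1.0]]
contact_force: [0.5, 0.3, -1.0]
gripper_width: 0.0002
time_s: 3.42
eef_pos: [0.6295, -0.0669, 0.2291]
tool_rot: [[-0.929, 0.371, 0.002], [0.371, 0.929, -0.0], [-0.002, 0.0, -1.0]]
contact_force: [0.4, -0.8, 1.7]
gripper_width: 0.0003
time_s: 3.68
eef_pos: [0.6284, -0.0668, 0.2261]
tool_rot: [[-0.929, 0.371, 0.002], [0.371, 0.929, -0.0], [-0.002, 0.0, -1.0]]
contact_force: [-0.2, 0.3, 1.9]
gripper_width: -0.0002
```

```bash
python3 -m inch '[[1,[-0.001,0,-0.002],[0,0,0]],[1,[-0.002,0,-0.004],[0,0,0]]]';python3 -m inch '[[1,[-0.001,0,-0.002],[0,0,0]],[1,[-0.002,0.001,-0.004],[0,0,0]]]'
```

```text
time_s: 3.92
eef_pos: [0.6263, -0.0667, 0.2219]
tool_rot: [[-0.929, 0.371, 0.002], [0.371, 0.929, -0.0], [-0.002, 0.001, -1.0]]
contact_force: [0.1, 0.4, 1.7]
gripper_width: 0.0001
time_s: 4.18
eef_pos: [0.6241, -0.066, 0.2177]
tool_rot: [[-0.929, 0.371, 0.002], [0.371, 0.929, -0.001], [-0.002, -0.0, -1.0]]
contact_force: [-1.0, -0.9, 0.9]
gripper_width: -0.0003
```

```bash
python3 -m inch '[[1,[-0.001,0,-0.002],[0,0,0]],[1,[-0.002,0,-0.004],[0,0,0]]]'; python3 -m inch '[[1,[-0.001,0,-0.002],[0,0,0]],[1,[-0.002,0.001,-0.004],[0,0,0]]]'
```

```text
time_s: 4.42
eef_pos: [0.622, -0.0659, 0.2135]
tool_rot: [[-0.929, 0.371, 0.002], [0.371, 0.929, -0.001], [-0.002, 0.0, -1.0]]
contact_force: [0.2, 1.2, 1.4]
gripper_width: 0.0002
time_s: 4.68
eef_pos: [0.6199, -0.0652, 0.2094]
tool_rot: [[-0.929, 0.371, 0.001], [0.371, 0.929, -0.001], [-0.002, -0.001, -1.0]]
contact_force: [-0.7, -1.2, 1.2]
gripper_width: 0.0002
```

```bash
python3 - <<'E'
from h import *
im=robot.snapshot('wrist')[150:400,100:530]; cv2.imwrite('pics/w3.png',cv2.resize(im,None,fx=1.8,fy=1.8))
im=robot.snapshot('scene')[200:420,190:400]; cv2.imwrite('pics/s3.png',cv2.resize(im,None,fx=2.7,fy=2.7,interpolation=cv2.INTER_CUBIC))
E
```

```text
(no output)
```

View pics/w3.png

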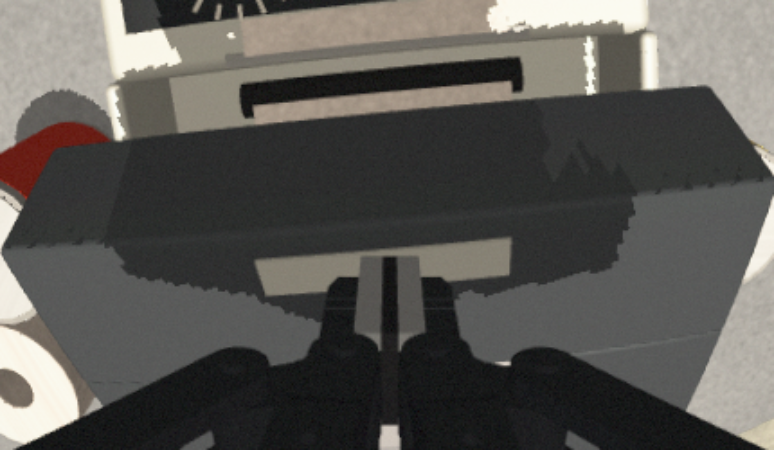

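View pics/s3.png

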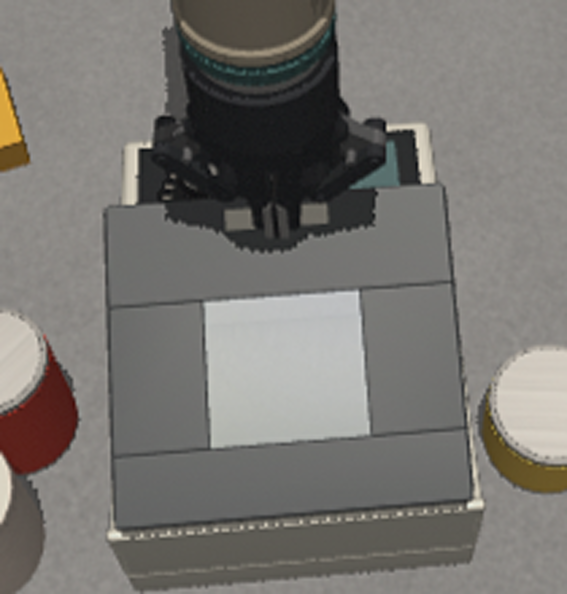

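The cover is following the tip: its edge has moved in the scene view, with about 1.5 N on it. I'll continue along the arc.

```bash
python3 -m inch '[[1,[-0.0018,0.0005,-0.003],[0,0,0]],[1,[-0.0035,0.001,-0.006],[0,0,0]],[1,[-0.005,0.0015,-0.009],[0,0,0]],[1,[-0.0065,0.002,-0.012],[0,0,0]]]'; python3 -m inch '[[1,[-0.0015,0.0005,-0.003],[0,0,0]],[1,[-0.003,0.001,-0.006],[0,0,0]],[1,[-0.0045,0.0015,-0.009],[0,0,0]],[1,[-0.006,0.002,-0.012],[0,0,0]]]'
```

```text
time_s: 5.28
eef_pos: [0.613, -0.0629, 0.1969]
tool_rot: [[-0.929, 0.371, 0.001], [0.371, 0.929, -0.001], [-0.001, -0.001, -1.0]]
contact_force: [-0.4, 0.5, 0.3]
gripper_width: -0.0003
time_s: 5.78
eef_pos: [0.607, -0.0611, 0.1847]
tool_rot: [[-0.929, 0.371, 0.001], [0.371, 0.929, -0.001], [-0.001, -0.001, -1.0]]
contact_force: [0.1, -0.8, 1.2]
gripper_width: 0.0002
```

```bash
python3 -m inch '[[1,[-0.0012,0.0003,-0.003],[0,0,0]],[1,[-0.0024,0.0006,-0.006],[0,0,0]],[1,[-0.0036,0.001,-0.009],[0,0,0]],[1,[-0.0046,0.0013,-0.012],[0,0,0]]]'
```

```text
time_s: 6.28
eef_pos: [0.6023, -0.0597, 0.1725]
tool_rot: [[-0.929, 0.371, 0.001], [0.371, 0.929, -0.001], [-0.001, -0.001, -1.0]]
contact_force: [-0.4, 0.2, 1.6]
gripper_width: 0.0002
```

```bash
for i in 1; do python3 -m inch '[[1,[-0.0003,0,-0.002],[0,0,0]],[1,[-0.0006,0,-0.004],[0,0,0]],[1,[-0.001,0,-0.006],[0,0,0]]]' | grep -E "eef|force"; done; python3 -m inch '[[1,[0,0,-0.002],[0,0,0]],[1,[0,0,-0.002],[0,0,0]]]'| grep -E "eef|force"
python3 - <<'E'
from h import *
im=robot.snapshot('wrist')[150:400,100:530]; cv2.imwrite('pics/w4.png',cv2.resize(im,None,fx=1.8,fy=1.8))
E
```

```text
eef_pos: [0.6014, -0.0595, 0.1664]
contact_force: [-0.5, -0.7, 1.2]
eef_pos: [0.6014, -0.0596, 0.1641]
contact_force: [-0.1, 0.1, -0.6]
```

View pics/w4.png

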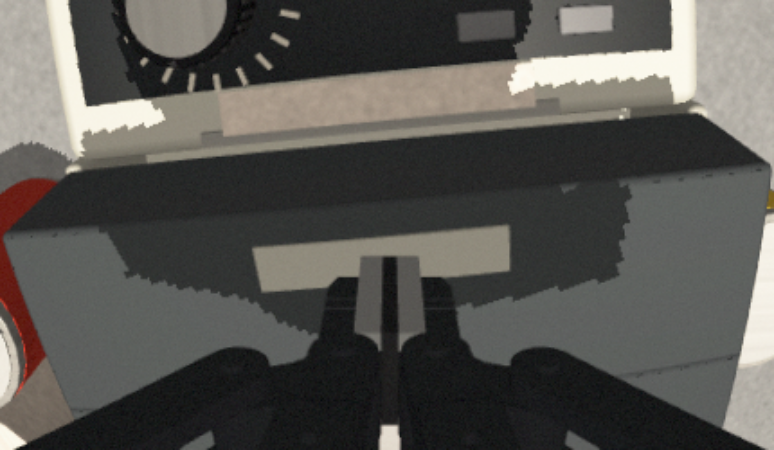

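```bash
for i in 1; do python3 -m inch '[[1,[0,0,-0.002],[0,0,0]],[1,[0,0,-0.002],[0,0,0]]]' | grep -E "eef|force"; done; python3 -m inch '[[1,[0,0,-0.0015],[0,0,0]],[1,[0,0,-0.0015],[0,0,0]]]'| grep -E "eef|force"
```

```text
eef_pos: [0.6015, -0.0596, 0.1622]
contact_force: [-0.7, -0.4, 1.0]
eef_pos: [0.6014, -0.0596, 0.1615]
contact_force: [-2.0, 0.6, 4.8]
```

```bash
python3 -m inch '[[1,[0,0,-0.0015],[0,0,0]],[1,[0,0,-0.0015],[0,0,0]]]'| grep -E "eef|force"
```

```text
eef_pos: [0.6014, -0.0596, 0.1614]
contact_force: [-2.2, 0.1, 7.5]
```

```bash
for i in 1; do python3 -m inch '[[1,[0,0,-0.0020],[0,0,0]],[1,[0,0,-0.0020],[0,0,0]]]' | grep -E "eef|force"; done; python3 -m inch '[[1,[0,0,-0.0023],[0,0,0]],[1,[0,0,-0.0023],[0,0,0]]]'| grep -E "eef|force"
```

```text
eef_pos: [0.6014, -0.0596, 0.1613]
contact_force: [-2.6, 0.8, 9.8]
eef_pos: [0.6014, -0.0596, 0.1612]
contact_force: [-3.2, 1.0, 10.3]
```

```bash
python3 -m inch '[[1,[0,0,-0.0026],[0,0,0]],[1,[0,0,-0.0026],[0,0,0]]]' | grep -E "eef|force"
```

```text
eef_pos: [0.6014, -0.0596, 0.1612]
contact_force: [-4.1, 0.5, 12.4]
```

```bash
python3 -m inch '[[1,[0.0005,0,-0.0029],[0,0,0]],[1,[0.0005,0,-0.0029],[0,0,0]]]' | grep -E "eef|force"
```

```text
eef_pos: [0.6011, -0.0595, 0.1602]
contact_force: [-3.9, 0.8, 10.6]
```

```bash
python3 -m inch '[[1,[0,0,-0.0025],[0,0,0]],[1,[0,0,-0.0025],[0,0,0]]]' | grep -E "eef|force"
```

```text
eef_pos: [0.601, -0.0595, 0.16]
contact_force: [-3.3, 1.8, 11.0]
```

```bash
python3 -m inch '[[1,[0,0,-0.0028],[0,0,0]],[1,[0,0,-0.0028],[0,0,0]]]' | grep -E "eef|force"
```

```text
eef_pos: [0.601, -0.0595, 0.1598]
contact_force: [-4.6, -0.2, 13.6]
```

```bash
python3 -m inch '[[1,[0,0,-0.003],[0,0,0]],[1,[0,0,-0.003],[0,0,0]]]' | grep -E "eef|force"
```

```text
eef_pos: [0.601, -0.0595, 0.1598]
contact_force: [-4.5, 0.4, 15.0]
```

```bash
python3 -m inch '[[1,[0.0008,0,-0.0033],[0,0,0]],[1,[0.0008,0,-0.0033],[0,0,0]]]' | grep -E "eef|force"
```

```text
eef_pos: [0.6006, -0.0593, 0.1577]
contact_force: [-3.9, 1.0, 7.1]
```

```bash
python3 -m inch '[[1,[0,0,-0.002],[0,0,0]],[1,[0,0,-0.002],[0,0,0]]]' | grep -E "eef|force"
```

```text
eef_pos: [0.6007, -0.0593, 0.1553]
contact_force: [-0.2, -0.6, 0.5]
```

```bash
python3 -m inch '[[1,[0,0,-0.0015],[0,0,0]],[1,[0,0,-0.0015],[0,0,0]]]' | grep -E "eef|force"; python3 -m inch '[[1,[0,0,-0.0012],[0,0,0]],[1,[0,0,-0.0012],[0,0,0]]]' | grep -E "eef|force"
```

```text
eef_pos: [0.6006, -0.0593, 0.1533]
contact_force: [0.1, 0.3, -0.5]
eef_pos: [0.6007, -0.0594, 0.1521]
contact_force: [-0.0, 0.4, 0.6]
```

```bash
python3 -m inch '[[1,[0,0,-0.0015],[0,0,0]],[1,[0,0,-0.0015],[0,0,0]]]' | grep -E "eef|force"; python3 - <<'E'
from h import *
im=robot.snapshot('wrist')[100:400,100:530]; cv2.imwrite('pics/w5.png',cv2.resize(im,None,fx=1.8,fy=1.8))
im=robot.snapshot('scene')[200:420,190:400]; cv2.imwrite('pics/s5.png',cv2.resize(im,None,fx=2.7,fy=2.7,interpolation=cv2.INTER_CUBIC))
E
```

```text
eef_pos: [0.6008, -0.0594, 0.152]
contact_force: [-1.9, -0.5, 7.4]
```

View pics/w5.png

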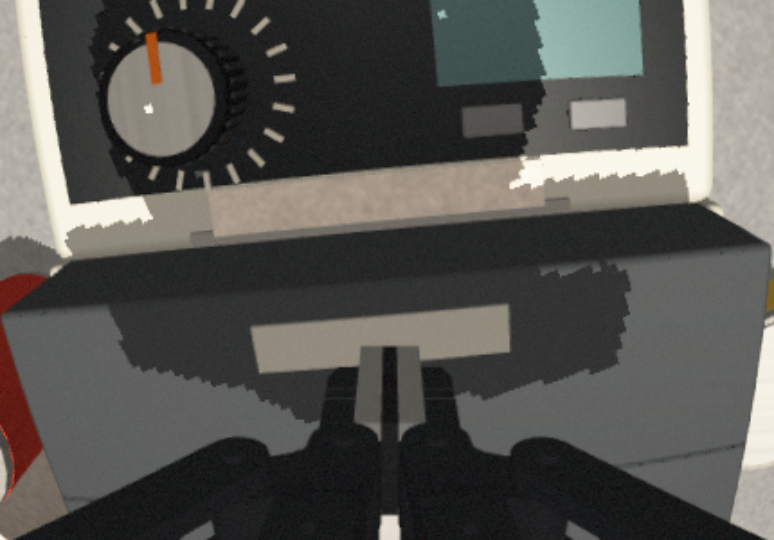

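View pics/s5.png

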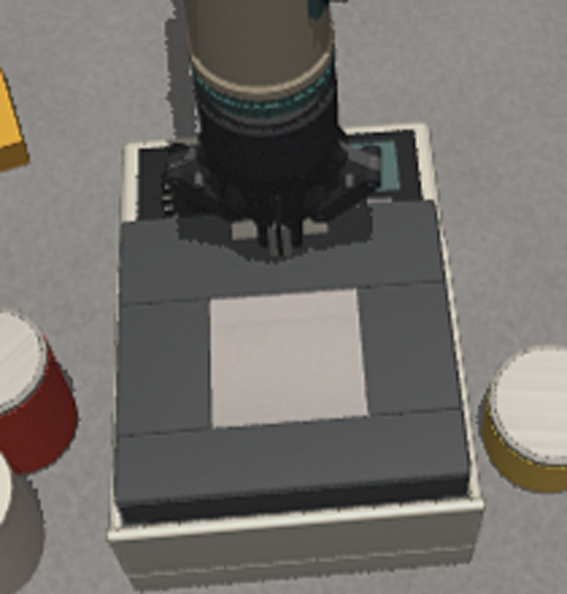

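The latch has snapped: the force dropped to 0 and the cover now meets a hard stop at z = 0.152 (0.153 predicted). The scene view shows it seated evenly. Next I'll go to the dial.

```bash
python3 -m inch '[[1,[0,0,0.03],[0,0,0]],[1,[0,0,0.05],[0,0,0]],[0.3,[-0.03,-0.01,0.05],[0,0,-10]],[0.3,[-0.06,-0.02,0.05],[0,0,-20]],[0.3,[-0.082,-0.028,0.05],[0,0,-30]],[0.3,[-0.082,-0.028,0.05],[0,0,-30]],[0.3,[-0.082,-0.028,0.05],[0,0,-30]]]' 70
python3 - <<'E'
from h import *
s=robot.sense(); print(s['eef_pos'],s['joint_positions'][5],s['contact_force'],s['moment'])
c=robot.calibration('wrist'); np.save('cw6.npy',c)
im=robot.snapshot('wrist'); cv2.imwrite('pics/w6.png',im)
E
```

```text
time_s: 11.68
eef_pos: [0.5197, -0.0874, 0.2022]
tool_rot: [[-0.621, 0.784, 0.008], [0.784, 0.621, -0.009], [-0.012, 0.001, -1.0]]
contact_force: [-0.6, -0.8, 0.3]
gripper_width: 0.0599
[ 0.51966455 -0.08735809  0.20221141] -0.96229102251075 [-0.58778806 -0.79802679  0.29184456] [-0.04084732  0.02267611 -0.00777675]
```

View pics/w6.png

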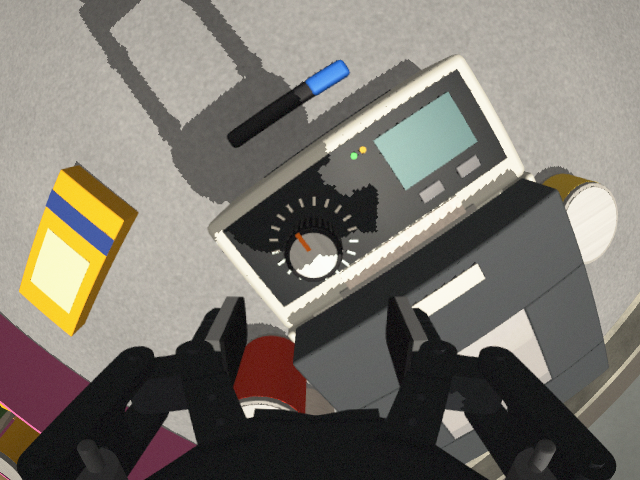

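```bash
python3 - <<'E'
from h import *
from scipy.optimize import least_squares
c=np.load('cw6.npy',allow_pickle=True).item()
im=cv2.imread('pics/w6.png')[190:310,250:380]; cv2.imwrite('pics/w6c.png',cv2.resize(im,None,fx=5,fy=5,interpolation=cv2.INTER_CUBIC))
for px in ([314,253],[314,255]):
    print(least_squares(lambda X:wproj(c,[X[0],X[1],.1315])[0]-px,[.5,-.09]).x)
print(wproj(c,[.5189,-.0877,.1315]),wproj(c,[.5189,-.0877,.1]))
E
```

```text
[ 0.51837364 -0.08628589]
[ 0.51917179 -0.08729432]
[[313.23201314 255.23051229]] [[313.5478389  239.46255977]]
```

View pics/w6c.png

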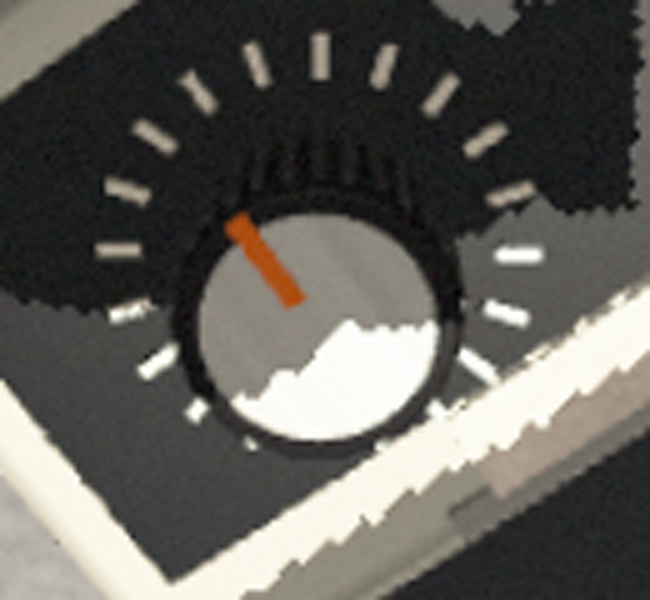

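```bash
python3 -m inch '[[0.3,[-0.0006,0,-0.03],[0.5,0.45,0]],[0.3,[-0.0006,0,-0.06],[0.5,0.45,0]],[0.3,[-0.0006,0,-0.08],[0.5,0.45,0]],[0.3,[-0.0006,0,-0.09],[0.5,0.45,0]],[0.3,[-0.0006,0,-0.094],[0.5,0.45,0]],[0.3,[-0.0006,0,-0.094],[0.5,0.45,0]]]'
python3 - <<'E'
from h import *
s=robot.sense(); print(s['eef_pos'],s['joint_positions'],s['contact_force'],s['moment'])
im=robot.snapshot('wrist')[150:450,120:520]; cv2.imwrite('pics/w7.png',cv2.resize(im,None,fx=1.9,fy=1.9))
E
```

```text
time_s: 12.48
eef_pos: [0.5198, -0.0873, 0.1084]
tool_rot: [[-0.621, 0.784, 0.001], [0.784, 0.621, -0.0], [-0.001, 0.0, -1.0]]
contact_force: [-0.1, -0.2, -0.2]
gripper_width: 0.0597
[ 0.5197758  -0.08732865  0.10838198] [-2.98425958e-01  3.04803759e-01  1.79478855e+00 -1.47244784e-04
  1.04093428e+00 -9.68622217e-01] [-0.10762126 -0.23337935 -0.2014229 ] [-0.00314764  0.02357957 -0.04600726]
```

View pics/w7.png

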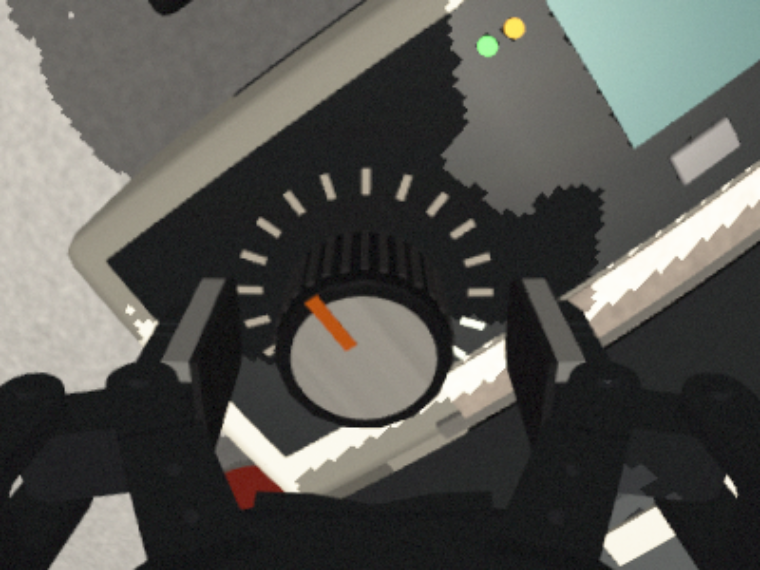

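```bash
python3 -m inch '[[0.5,[-0.0006,-0.0002,0],[0,0,0]],[0.5,[-0.0006,-0.0002,0],[0,0,0]],[0.5,[-0.0006,-0.0002,0],[0,0,0]]]' 70; python3 -m inch '[[0.56,[0,0,0],[0,0,0]],[0.6,[0,0,0],[0,0,0]],[0.65,[0,0,0],[0,0,0]],[0.7,[0,0,0],[0,0,0]]]' 70; python3 -c "
from rig import robot;s=robot.sense();print(s['contact_force'],s['moment'],s['eef_pos'])"
```

```text
time_s: 12.9
eef_pos: [0.5194, -0.0877, 0.109]
tool_rot: [[-0.621, 0.784, 0.002], [0.784, 0.621, -0.001], [-0.002, 0.001, -1.0]]
contact_force: [0.5, -0.7, 0.3]
gripper_width: 0.043
time_s: 13.4
eef_pos: [0.5184, -0.0884, 0.1096]
tool_rot: [[-0.622, 0.783, 0.0], [0.783, 0.622, -0.002], [-0.002, -0.001, -1.0]]
contact_force: [-3.8, -1.8, 6.6]
gripper_width: 0.0341
[-3.77930922 -1.7778452   6.57047342] [-0.39847688  0.69757017  0.00845079] [ 0.51835821 -0.08840254  0.10959886]
```

```bash
python3 -m inch '[[0.7,[0,0,0.0005],[0,0,0]],[0.7,[0,0,0.0005],[0,0,0]]]'; python3 -c "
from rig import robot;s=robot.sense();print(s['contact_force'],s['moment'],s['eef_pos'])"
```

```text
time_s: 13.65
eef_pos: [0.5183, -0.0884, 0.1097]
tool_rot: [[-0.621, 0.783, 0.0], [0.783, 0.621, -0.002], [-0.002, -0.001, -1.0]]
contact_force: [-0.4, -1.2, -2.4]
gripper_width: 0.0339
[-0.44624046 -1.18740836 -2.36069852] [-0.19389912  0.04610645 -0.00452423] [ 0.51829866 -0.0884195   0.10973749]
```

```bash
cat > st.py <<'E'
from h import *
s=robot.sense(); R=s['tool_rot']
print('t',s['time_s'],'psi',np.degrees(np.arctan2(R[1,1],R[0,1])).round(2),'pos',s['eef_pos'].round(4),'F',np.round(s['contact_force'],1),'M',np.round(s['moment'],2),'w',round(s['gripper_width'],4),'tilt',R[:2,2].round(3))
E
python3 st.py; python3 -m inch '[[0.7,[0,0,0],[0,0,-5]],[0.7,[0,0,0],[0,0,-10]]]' >/dev/null; python3 st.py
```

```text
t 13.65 psi 38.43 pos [ 0.5183 -0.0884  0.1097] F [-0.4 -1.2 -2.4] M [-0.19  0.05 -0.  ] w 0.0339 tilt [ 0.    -0.002]
t 13.9 psi 28.27 pos [ 0.5183 -0.0885  0.1097] F [-1.8 -1.2 -2.5] M [-0.13  0.25 -0.01] w 0.0338 tilt [-0.001 -0.002]
```

```bash
python3 -m inch '[[0.7,[0,0,0],[0,0,-6]],[0.7,[0,0,0],[0,0,-9]]]' >/dev/null; python3 st.py;  python3 -m inch '[[0.7,[0,0,0],[0,0,-6]],[0.7,[0,0,0],[0,0,-9]]]' >/dev/null; python3 st.py
```

```text
t 14.15 psi 19.19 pos [ 0.5183 -0.0885  0.1097] F [ 0.2 -0.9  1.7] M [-0.2   0.02  0.18] w 0.0337 tilt [-0.001 -0.002]
t 14.4 psi 10.08 pos [ 0.5183 -0.0884  0.1097] F [-1.5 -1.8  1.6] M [-0.26  0.02 -0.03] w 0.0341 tilt [-0.002 -0.002]
```

```bash
python3 - <<'E'
from h import *
im=robot.snapshot('wrist')[150:450,120:520]; cv2.imwrite('pics/w8.png',cv2.resize(im,None,fx=1.9,fy=1.9))
E
```

```text
(no output)
```

View pics/w8.png

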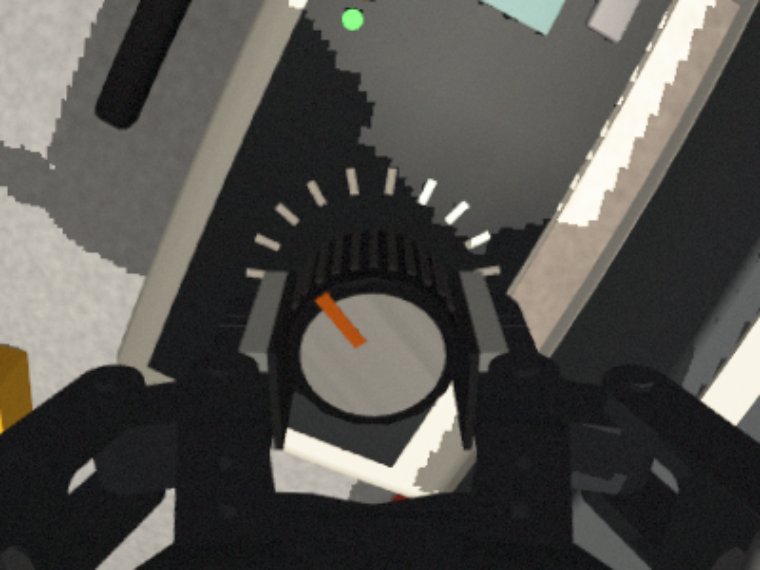

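The index line turns with the fingers, so nothing is slipping, and the forces stay under 3 N. I'll continue.

```bash
for i in 1 ; do python3 -m inch '[[0.7,[0,0,0],[0,0,-6]],[0.7,[0,0,0],[0,0,-12]],[0.7,[0,0,0],[0,0,-18]]]' >/dev/null; python3 st.py; done;  python3 -m inch '[[0.7,[0,0,0],[0,0,-6]],[0.7,[0,0,0],[0,0,-12]],[0.7,[0,0,0],[0,0,-18]]]' >/dev/null; python3 st.py
```

```text
t 14.825 psi -8.1 pos [ 0.5184 -0.0885  0.1097] F [-1.9 -0.7  1.9] M [-0.29 -0.01  0.05] w 0.0336 tilt [-0.002 -0.002]
t 15.2 psi -26.23 pos [ 0.5183 -0.0885  0.1097] F [-0.6 -0.1  0.3] M [-0.14  0.05 -0.01] w 0.0335 tilt [-0.003 -0.001]
```

```bash
python3 -m inch '[[0.7,[0,0,0],[0,0,-6]],[0.7,[0,0,0],[0,0,-12]],[0.7,[0,0,0],[0,0,-18]]]' >/dev/null; python3 st.py;  python3 -m inch '[[0.7,[0,0,0],[0,0,-6]],[0.7,[0,0,0],[0,0,-12]],[0.7,[0,0,0],[0,0,-18]]]' >/dev/null; python3 st.py
```

```text
t 15.575 psi -44.36 pos [ 0.5183 -0.0885  0.1097] F [-0.8  0.2 -2.5] M [-0.22  0.09  0.03] w 0.034 tilt [-0.003 -0.   ]
t 15.95 psi -62.5 pos [ 0.5183 -0.0886  0.1097] F [-1.5 -0.4  1.4] M [-0.34  0.18 -0.03] w 0.0341 tilt [-0.003  0.   ]
```

```bash
python3 -m inch '[[0.7,[0,0,0],[0,0,-4]],[0.7,[0,0,0],[0,0,-7]],[0.7,[0,0,0],[0,0,-7]]]' >/dev/null; python3 st.py; python3 - <<'E'
from h import *
im=robot.snapshot('wrist')[150:450,120:520]; cv2.imwrite('pics/w9.png',cv2.resize(im,None,fx=1.9,fy=1.9))
E
```

```text
t 16.325 psi -69.43 pos [ 0.5183 -0.0886  0.1097] F [-1.1 -0.7 -0.6] M [-0.36  0.09 -0.05] w 0.0337 tilt [-0.003  0.001]
```

View pics/w9.png

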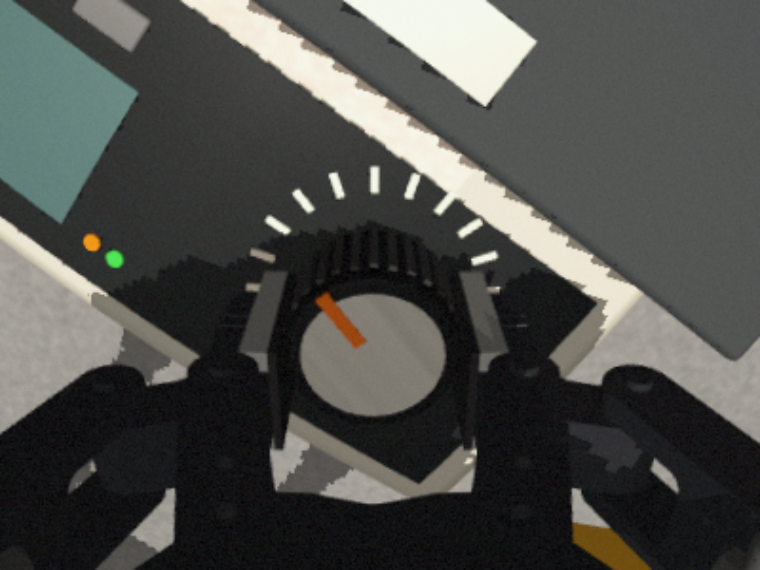

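The index line held its place between the fingers through 108°. I'll release and lift, then check the dial before pushing.

```bash
python3 -m inch '[[0.45,[0,0,0],[0,0,0]],[0.4,[0,0,0],[0,0,0]],[0.35,[0,0,0],[0,0,0]],[0.35,[0,0,0.0],[0,0,0]]]' >/dev/null; python3 st.py; python3 -m inch '[[0.35,[0,0,0.02],[0,0,0]],[0.35,[0,0,0.05],[0,0,0]],[0.35,[0,0,0.08],[0,0,0]],[0.35,[0,0,0.09],[0,0,0]],[0.35,[0,0,0.09],[0,0,0]]]' >/dev/null; python3 st.py; python3 - <<'E'
from h import *
c=robot.calibration('wrist');np.save('cw10.npy',c)
im=robot.snapshot('wrist'); cv2.imwrite('pics/w10r.png',im); im=im[100:320,210:450]; cv2.imwrite('pics/w10.png',cv2.resize(im,None,fx=2.7,fy=2.7,interpolation=cv2.INTER_CUBIC))
E
```

```text
t 16.875 psi -69.41 pos [ 0.5184 -0.0885  0.1098] F [-0.  -0.2 -0.8] M [-0.04  0.03 -0.01] w 0.0555 tilt [-0.003  0.001]
t 17.5 psi -69.41 pos [ 0.5185 -0.0886  0.2   ] F [ 0.2 -0.2  0.3] M [ 0.01  0.03 -0.01] w 0.0552 tilt [-0.002  0.001]
```

View pics/w10.png

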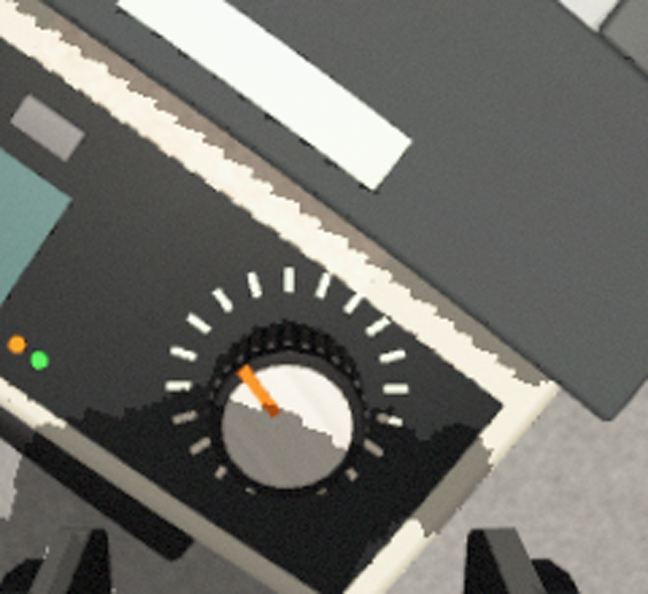

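```bash
python3 - <<'E'
from h import *
from scipy.optimize import least_squares
def g(c,px): return least_squares(lambda X:wproj(c,[X[0],X[1],.1315])[0]-px,[.5,-.09]).x
c6=np.load('cw6.npy',allow_pickle=True).item();c10=np.load('cw10.npy',allow_pickle=True).item()
A=[]
for c,o,i,k,off,ce in((c6,(236,217),(296,303),5,(250,190),(318,326)),(c10,(242,369),(275,413),2.7,(210,100),(288,426))):
    o,i,ce=[g(c,np.array(v)/k+off) for v in(o,i,ce)]
    d=o-i; d2=o-ce; A.append([np.degrees(np.arctan2(*v[::-1])) for v in(d,d2)]); print(A[-1],ce)
print((np.array(A[0])-A[1])%360)
E
```

```text
[np.float64(161.61820160730775), np.float64(163.66141549169552)] [ 0.51906221 -0.087546  ]
[np.float64(55.899448911889806), np.float64(57.9276515146692)] [ 0.51950058 -0.08844668]
[105.7187527  105.73376398]
```

The dial turned 106°, which is six clicks (108°) within reading error, and the index now points to about 57° where 56° is expected. I'll shut the fingers and push.

```bash
python3 -m inch '[[1,[0.0003,0,0],[0,0,0]],[1,[0.0003,0,0],[0,0,0]],[1,[0.0003,0,0],[0,0,0]],[1,[0.0003,0,-0.03],[0,0,0]],[1,[0.0003,0,-0.055],[0,0,0]],[1,[0.0003,0,-0.064],[0,0,0]],[1,[0.0003,0,-0.064],[0,0,0]]]'>/dev/null; python3 st.py; python3 -m inch '[[1,[0,0,-0.002],[0,0,0]],[1,[0,0,-0.002],[0,0,0]]]'>/dev/null; python3 st.py
```

```text
t 18.425 psi -69.41 pos [ 0.5181 -0.0883  0.1348] F [ 0.4 -0.9  0.7] M [-0.01  0.01 -0.03] w 0.0002 tilt [-0.005  0.001]
t 18.675 psi -69.41 pos [ 0.5186 -0.0885  0.1335] F [-1.8 -0.3 -0.1] M [-0.01  0.04 -0.  ] w -0.0004 tilt [-0.004  0.001]
```

```bash
python3 -m inch '[[1,[0,0,-0.002],[0,0,0]],[1,[0,0,-0.002],[0,0,0]]]'>/dev/null; python3 st.py; python3 -m inch '[[1,[0,0,-0.0015],[0,0,0]],[1,[0,0,-0.0015],[0,0,0]]]'>/dev/null; python3 st.py
```

```text
t 18.925 psi -69.41 pos [ 0.5187 -0.0885  0.1317] F [ 0.5 -0.8 -0.1] M [0.04 0.02 0.01] w 0.0 tilt [-0.003  0.001]
t 19.175 psi -69.4 pos [ 0.5188 -0.0886  0.1313] F [-1.9  0.4  7.6] M [0.03 0.4  0.  ] w 0.0001 tilt [-0.003  0.001]
```

```bash
python3 -m inch '[[1,[0,0,-0.0025],[0,0,0]],[1,[0,0,-0.0025],[0,0,0]]]'>/dev/null; python3 st.py; python3 -m inch '[[1,[0,0,-0.0025],[0,0,0]],[1,[0,0,-0.0025],[0,0,0]]]'>/dev/null; python3 st.py
```

```text
t 19.425 psi -69.4 pos [ 0.5188 -0.0886  0.1303] F [-1.6  1.   9.7] M [0.06 0.49 0.03] w -0.0001 tilt [-0.002  0.   ]
t 19.675 psi -69.4 pos [ 0.5188 -0.0886  0.1295] F [-2.6  0.6  9.7] M [0.14 0.57 0.  ] w 0.0 tilt [-0.001 -0.   ]
```

```bash
python3 -m inch '[[1,[0,0,-0.0026],[0,0,0]],[1,[0,0,-0.0026],[0,0,0]]]'>/dev/null; python3 st.py
```

```text
t 19.925 psi -69.39 pos [ 0.5188 -0.0886  0.1288] F [-2.9  0.6 12. ] M [ 0.16  0.6  -0.02] w -0.0 tilt [ 0.    -0.001]
```

```bash
python3 -m inch '[[1,[0,0,-0.0029],[0,0,0]],[1,[0,0,-0.0029],[0,0,0]]]'>/dev/null; python3 st.py; python3 -m inch '[[1,[0,0,-0.003],[0,0,0]],[1,[0,0,-0.003],[0,0,0]]]'>/dev/null; python3 st.py
```

```text
t 20.175 psi -69.38 pos [ 0.5188 -0.0886  0.1279] F [-4.3  0.9 12.2] M [0.12 0.68 0.02] w 0.0001 tilt [ 0.001 -0.001]
t 20.425 psi -69.37 pos [ 0.5189 -0.0886  0.1274] F [-4.7  1.  14.3] M [ 0.18  0.76 -0.05] w -0.0001 tilt [ 0.002 -0.002]
```

```bash
python3 -m inch '[[1,[0.0004,0,-0.0032],[0,0,0]],[1,[0.0004,0,-0.0032],[0,0,0]]]'>/dev/null; python3 st.py
```

```text
t 20.675 psi -69.36 pos [ 0.5189 -0.0886  0.1273] F [-6.   1.5 19.2] M [0.2  1.08 0.04] w -0.0001 tilt [ 0.003 -0.002]
```

The push reached its hard bottom: z stopped at 0.1273 while the force rose to 19 N, under the 22 N limit. Now I'll let it spring back.

```bash
python3 -m inch '[[1,[0,0,0.002],[0,0,0]],[1,[0,0,0.006],[0,0,0]],[1,[0,0,0.03],[0,0,0]],[1,[0,0,0.08],[0,0,0]],[1,[-0.02,0.03,0.11],[0,0,0]],[1,[-0.03,0.08,0.13],[0,0,0]],[1,[-0.04,0.13,0.13],[0,0,0]],[1,[-0.05,0.18,0.13],[0,0,0]]]'>/dev/null; python3 -m inch '[[1,[-0.02,0.05,0.02],[0,0,0]],[1,[-0.04,0.1,0.02],[0,0,0]],[1,[-0.06,0.15,0.02],[0,0,0]],[1,[-0.08,0.2,0.02],[0,0,0]],[1,[-0.1,0.25,0.02],[0,0,0]],[1,[-0.1,0.25,0.02],[0,0,0]]]'>/dev/null; python3 st.py
python3 - <<'E'
from h import *
im=robot.snapshot('top');cv2.imwrite('pics/t11.png',im)
im=robot.snapshot('scene');cv2.imwrite('pics/s11.png',im)
a=cv2.imread('pics/t11.png')[90:300,280:480];b=cv2.imread('pics/s11.png')[220:430,190:390]
cv2.imwrite('pics/c11.png',cv2.resize(np.hstack([a,b]),None,fx=2,fy=2,interpolation=cv2.INTER_CUBIC))
E
```

```text
t 22.425 psi -69.08 pos [0.367  0.3457 0.277 ] F [ 0.1 -1.1 -0.4] M [-0.01  0.01  0.05] w 0.0003 tilt [ 0.003 -0.001]
```

View pics/t11.png

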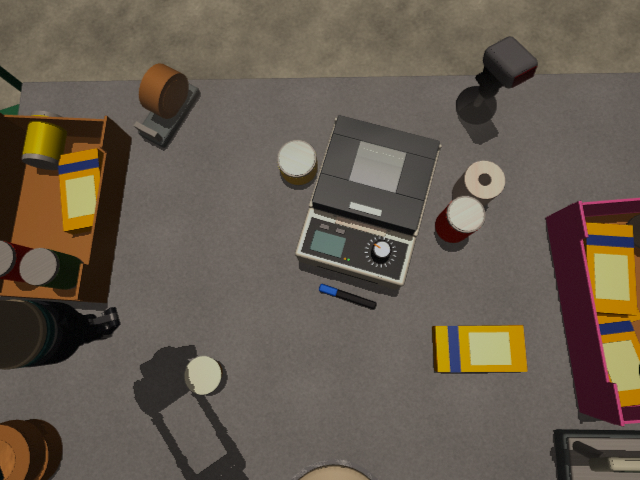

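View pics/c11.png

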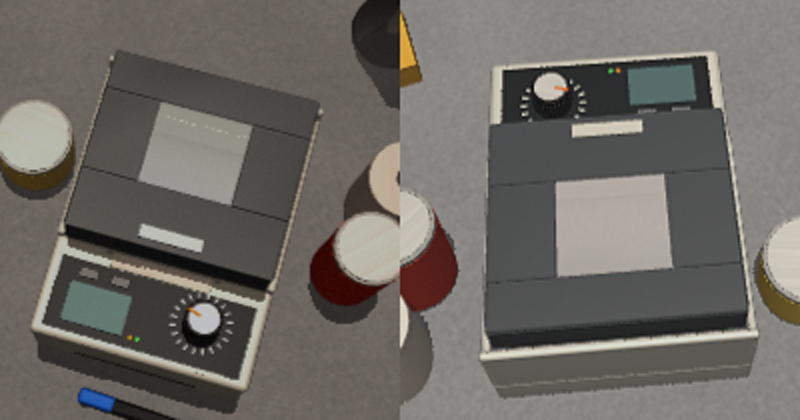

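The cover is shut, the index stands at six clicks, the knob is back up and every other object is where it was (same pixels as the first pictures).

```bash
python3 -c "
from rig import robot;print(robot.sign_off())"
```

```text
the job is handed in; nothing more can be done
None
```

The job is done and handed in, with the clock at about 22.5 s of the 72 s allowed.

- **Cover:** I pressed it down on its pad until the latch snapped. The force peaked at about 15.7 N in the readings, with a few tenths of a newton more likely just before the snap. It then fell to zero, and the cover met its hard stop at z = 0.152 (0.153 expected). The final pictures show it shut.
- **Dial turn:** I gripped it at 70 N and turned it 108° clockwise. During the turn the side and vertical loads stayed under about 3 N. While the fingers were closing, before the turn, the downward load briefly reached 6.6 N, below the 8 N where the push spring starts to give. After release, the index line measured about 106° of turn, which is six clicks within reading error.
- **Print push:** I pushed the dial straight down about 4 mm to its hard bottom. The force read 19 N downward (about 20 N in total, limit 22 N), then I lifted straight off. The final pictures show the knob standing, with the index still at six clicks. I did not measure its height again afterwards.
- **Other objects:** The tins, spare roll, marker, pasta box and fruit cup look unmoved in the last picture, and the robot is touching nothing.
- **One disagreement:** My first fit of the printer's geometry was up to about 9 mm off near the hinge. I relied on directly triangulated points and on feel instead, and these agreed with where contact was made to within about 1 mm.

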